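# Pin the reel spindle and lock the linchpin's ring

## Task

Secure the solder reel on its stand: take the red-headed linchpin from the grey block and push it straight down through the cross hole near the front end of the spindle until its flange sits on the bar, then swing its brass ring down over the end of the bar and on underneath as far as it goes. The spindle has end play, so look or feel lightly for the hole and never press hard; leave the pin locked, let go, and do not disturb the small parts lying about.

Things in the scene. Friction and masses are not known exactly. Their poses are not given: they have to be found in the camera images.
- reel_stand: blue reel stand, fixed; origin: centre of the underside of its 130 x 100 x 10 mm base; x points from the spindle's free end to the upright at the back, z up. The level spindle (axis 115 mm up, y = 0) carries a 54 mm solder reel from x = +43 to -13 mm and a 38 mm dark collar up to x = -22 mm; in front of that is the bare bar, pointing to -x, with nothing near it
- hole_mid (a point): point on the bar's top face (z = 123 mm) at the MIDDLE of the hole's possible places; axes as the stand's. Bar 22 mm wide, 16 mm thick; 9.6 mm round hole straight down through it, at y = 0, its centre 14 mm from the free end. End play is not reported: the true hole lies up to 14 mm to either side of this point along x, and the bar end with it. The bar slides only under more than 50 N
- linchpin: pin, 70 to 120 g; origin: centre of the underside of its flange (18 mm across, 4 mm thick); z up along the pin, -x the side its ring lies to. Below: steel shank, 8 mm diameter, 27 mm long, the last 5 mm tapering to 6.4 mm. Above: red tab 14 (x) by 12 (y) mm, top 36.5 mm above the origin
- pin_grip (a point): grip point in the red tab, on the pin's axis 25 mm above the flange's underside; axes as the pin's. Grip across y, fingertips at least 15 mm above the flange's underside, clear of the ring. With the pin home this point is 148 mm above the bench
- ring (a joint): ring angle, rad, about a level axis (the pin's y) 7 mm above the flange's underside: 0 straight up, 1.57 level towards the pin's -x, stop at 2.9 beneath the bar near the pin's point; starts at 1.1 to 1.5. Stiff hinge (0.07 N m, 2 N at the bow), stays where left. The ring must point to the bar's free end to pass over it
- ring_bow (a point): middle of the ring's cross bar (bow), 36 mm from the hinge axis. The ring is a U of 4 mm brass wire, 38 mm wide outside, 30 mm inside
- pin_block: grey parking block, fixed, 50 x 30 x 36 mm on a 64 x 44 x 6 mm foot; origin: centre of its underside. At the start the pin stands loosely in its hole, 10 mm to -x of the centre, flange on the top at 36 mm
- green_terminal_mid (a point): centre of a green rail terminal, 36 x 44 x 9 mm, lying on the bench; bystander, to be left alone
- tape_roll_mid (a point): centre of a roll of black tape, 66 mm diameter, 19 mm high; bystander, to be left alone
- button_unit_mid (a point): centre (17 mm up) of a panel push button with white cap, 58 x 30 x 35 mm, lying on the bench; bystander, to be left alone
Mind the look-alikes: they are no part of the job. What is shaped like the linchpin but black is not meant.

How it is judged:
On the way, in this order (a step that is already met when the one before it is completed fails the run):
1. the linchpin is fully home in the spindle's hole, its flange on the bar (z of pin_grip in the frame of reel_stand between 0.144 and 0.151 m and y of pin_grip in the frame of reel_stand between -0.006 and 0.006 m and x of pin_grip in the frame of reel_stand between -0.084 and -0.044 m and angle between pin_grip's own z axis and vertical below 0.15 rad), for 0.2 s.
2. the ring is swung over the bar's end and under it, the pin still home (all of step 1 and value of joint ring above 2.7 rad), for 0.2 s.
At the end, for the whole second after the job is handed in: The pin is upright (within 0.15 rad) in the spindle's hole with its flange down on the bar (within 3 mm), and the ring is swung under the bar to more than 2.7 rad (stop at 2.9) and at rest (all of step 2 and velocity of joint ring between -0.2 and 0.2 rad/s); the robot touches nothing.
It fails at once if the pin or its ring is pressed against the stand or spindle with more than 60 N (all contacts added up) (contact force between linchpin and reel_stand above 60 N).
It fails at once if a bystander (green terminal, tape roll, push button) is moved by more than 20 mm (distance of any of green_terminal_mid, tape_roll_mid, button_unit_mid from where it was at the start of the episode above 0.02 m).
It fails at once if the robot pushes on the reel stand or spindle with more than 30 N (contact force between the arm and reel_stand above 30 N).
It also fails if it takes over 72 s, if anything falls off the work surface, if the arm or the gripper's body presses on something with over 40 N, if the wrist force passes 120 N, or if a joint passes its speed limit or range.

## Robot

A 6-joint arm with a two-finger parallel gripper is mounted at the origin on a cart in front of the work surface, level with it; the furniture and walls round the work are solid. World frame = base frame: x ahead of the robot, y to its left, z up, the work surface at z = 0. Lengths are in m, angles in rad, forces in N, time in s.
With the tool pointing down it reaches from about 0.25 to 0.775 m from the base axis. Payload 4 kg.
Tool frame: the origin (TCP) lies midway between the tips of the shut fingers; the grasp point (between the pads) lies 19 mm behind it; z points along the fingers, y is the line along which they close (so a half turn about z gives the same grasp; the last joint's range is limited). The gripper opens to 94 mm and grips with 3 to 60 N. Pads are 16 mm wide; open, the fingers measure 119 mm over their backs; the gripper's body (75 mm by 177 mm) begins 78 mm behind the grasp point.
Start: joints at [-1.333, 0.087, 1.371, -0, 1.684, -0.103], TCP at [0.184, -0.518, 0.169] pointing down, gripper open.
Joint ranges: [-3.1, 3.1], [-0.76, 2.03], [0.27, 2.55], [-1.08, 4.22], [0.17, 2.65], [-2.57, 2.57]. Speed limits (rad/s): [2.79, 2.79, 3.14, 3.14, 3.14, 3.14].

## Interface

Orientations are given as [roll, pitch, yaw] about the fixed x, y, z axes, in that order (R = Rz(yaw) Ry(pitch) Rx(roll)).
In Python, from bench import robot gives the robot as it stands.
- The arm moves only by the tool move_arm, never from a script. Its argument "plan" is a list of rows, each a list of 6 numbers: the shift along the tool's x, y, z normalised to -1 to 1, where 1 is 0.5 m, then the turn, a rotation vector about the tool's x, y, z normalised to -1 to 1, where 1 is 2 rad. A call has exactly 5 rows; each row shifts and turns the commanded pose from where the row before left it, along the tool's axes as they then stand; what a row does not reach is not made up. A row lasts 1/12 s, in which the tool goes at most 41.7 mm and 7.16 degrees, less where a joint would pass 70% of its speed; a pose out of reach is approached as far as the arm can. A call with a number of a shift or a turn outside -1 to 1 is refused whole. A call with a gripper value outside its range is refused whole. "hand" is the opening, from 0 (shut) to 1 (fully open), set as the call begins (left out, the last holds). The fingers move at their own pace and stop on an object; the grip force is fixed at half the most. Time passes only in rows, so rows that do not move let the fingers close, or fill a call up. It gives the time, the measured TCP pose, the force, the opening and the grip force at its end, in the units of the state.
- robot.get_obs(): the state, without advancing time (a new reading comes with each control period).
- robot.camera(name): name is "side" or "top"; returns a dict with "img" (384x512x3 uint8, blue, green, red), "mtx" (3x3 intrinsics, pixels), "T" (4x4, takes a point from camera to world coordinates). Camera axes: x right, y up, looking along -z (the intrinsics and any distortion apply to the point x, -y, -z); pixel columns grow to the right and rows downward; lengths in m; the calibration is good to about 2 mm. A picture is of the moment at which its call begins. There is no depth.
- robot.job_done(): hands the job in; it is judged then, once.
Trained networks look in a picture, given as the dict that the camera call returned (one of the last four; its "shot" number tells which), for a name from the list of things; names that differ only in an ending like _2 or _b are one class to them, and where a whole thing is asked for, a point or a joint stands for the part that bears it (a point fixed in the world has none). Each returns a list of dicts, best first, with "p" (0 to 1); they miss things now and then, are a little off and sometimes report something else, mostly with a low value. They report only what shows in the picture. A call takes as long as a camera call. They do not tell look-alikes from the thing itself.
- robot.recognise(picture, name): "centre" ([column, row] in pixels, amid what is visible of it).
- robot.silhouettes(picture, name): "pixels" (384x512 bool, what is visible of it) and "centre" ([column, row] in pixels, amid what is visible of it).
The state is a dict: "clock": time; "joint_positions": joint angles; "dq": joint speeds; "tau": joint torques, N m; "tcp_pos": TCP position; "orientation": TCP orientation; "contact_force": force on the tool from outside, world axes, zero at the start; "moment": the same for the moment, N m; "gripper_width": finger opening in m; "gripper_force": force on a finger pad.
Only numpy, scipy, OpenCV 4.12 (cv2) and the standard library are available. Lean on these libraries where they do the work, as an engineer would, in place of code of your own. Each camera call takes 0.05 s, during which the arm holds its last target. There are 200 camera calls.

## Working session

There is one attempt and no reset: what is moved stays moved. The work goes in short steps, Python scripts to look and compute and a tool call to move; the robot and the scene stay as the last step left them, time stands still between calls to the robot, and variables do not carry over. Pictures are saved under pics/ and viewed, at most 10 in all, crops included, and the job is handed in when it is done.

Besides the shell and the picture viewer there is one more tool, called as name([rows], argument=value, ...), one row to a line, values as JSON. move_arm: Moves the arm, as the interface text tells. Its arguments: {"type":"object","properties":{"plan":{"type":"array"},"hand":{"type":"number"}},"required":["plan"]}

```bash
mkdir -p pics; ls
cat > h.py <<'E'
import numpy as np, cv2
from bench import robot
def ray(c,px):
    K=c["mtx"];T=c["T"]
    p=cv2.undistortPoints(np.array([[px]],float),K,c.get("dist")).ravel() if c.get("dist") is not None else np.linalg.solve(K,[px[0],px[1],1])[:2]
    d=T[:3,:3]@np.array([p[0],-p[1],-1.]);return T[:3,3],d/np.linalg.norm(d)
def atz(c,px,z):
    o,d=ray(c,px);return o+d*(z-o[2])/d[2]
def proj(c,P):
    T=c["T"];q=T[:3,:3].T@(np.array(P)-T[:3,3]);q=np.array([q[0],-q[1],-q[2]]);u=c["mtx"]@q;return u[:2]/u[2]
def tri(c1,p1,c2,p2):
    o1,d1=ray(c1,p1);o2,d2=ray(c2,p2)
    s=np.linalg.lstsq(np.c_[d1,-d2],o2-o1,rcond=None)[0]
    a,b=o1+s[0]*d1,o2+s[1]*d2
    return (a+b)/2,np.linalg.norm(a-b)
E
python3 - <<'E'
from h import *
o=robot.get_obs();print({k:np.round(v,3) if not isinstance(v,dict) else v for k,v in o.items()})
np.set_printoptions(precision=3,suppress=True)
C={n:robot.camera(n) for n in("top","side")}
for n,c in C.items():
    print(n,c.keys(),c["mtx"],c["T"]);cv2.imwrite(f"pics/{n}0.png",c["img"])
    for k in("linchpin","ring","pin_block","reel_stand","green_terminal_mid","tape_roll_mid","button_unit_mid"):
        print(k,[(np.round(r["centre"]),round(r["p"],2)) for r in robot.recognise(c,k)])
a=np.hstack([cv2.resize(C[n]["img"],(400,300)) for n in C])
E
```

```text
pics
{'clock': np.float64(0.0), 'joint_positions': array([-1.333,  0.088,  1.372,  0.   ,  1.684, -0.103]), 'dq': array([ 0.   , -0.   ,  0.001, -0.001,  0.001, -0.   ]), 'tau': array([ 0.0000e+00, -3.4018e+01, -3.0243e+01,  7.2000e-02,  3.3000e-02,
       -0.0000e+00]), 'tcp_pos': array([ 0.184, -0.518,  0.167]), 'orientation': array([-3.139, -0.   ,  0.341]), 'contact_force': array([-0.757,  0.125,  0.079]), 'moment': array([-0.003, -0.022,  0.021]), 'gripper_force': np.float64(0.0), 'gripper_width': np.float64(0.094)}
top dict_keys(['img', 'mtx', 'T', 'shot']) [[410.743   0.    256.397]
 [  0.    410.743 183.432]
 [  0.      0.      1.   ]] [[ 0.01   0.989 -0.148  0.392]
 [-1.     0.013  0.018  0.073]
 [ 0.019  0.148  0.989  1.128]
 [ 0.     0.     0.     1.   ]]
linchpin [(array([199., 194.]), 0.44), (array([200., 227.]), 0.38)]
ring []
pin_block [(array([198., 190.]), 0.52)]
reel_stand [(array([332., 132.]), 0.73)]
green_terminal_mid [(array([300., 217.]), 0.72)]
tape_roll_mid [(array([215., 158.]), 0.55), (array([201., 193.]), 0.39)]
button_unit_mid [(array([179., 270.]), 0.54), (array([296., 218.]), 0.22)]
side dict_keys(['img', 'mtx', 'T', 'shot']) [[390.113   0.    255.254]
 [  0.    390.113 189.764]
 [  0.      0.      1.   ]] [[ 0.95   0.11  -0.294  0.294]
 [-0.312  0.411 -0.857 -0.677]
 [ 0.027  0.905  0.424  0.453]
 [ 0.     0.     0.     1.   ]]
linchpin [(array([381., 241.]), 0.56)]
ring [(array([227., 183.]), 0.62)]
pin_block [(array([231., 192.]), 0.56)]
reel_stand [(array([379., 240.]), 0.96)]
green_terminal_mid [(array([232., 260.]), 0.79)]
tape_roll_mid [(array([274., 200.]), 0.9)]
button_unit_mid [(array([154., 195.]), 0.64)]
```

View pics/top0.png

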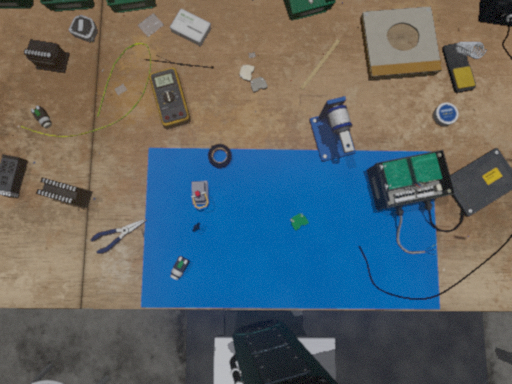

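View pics/side0.png

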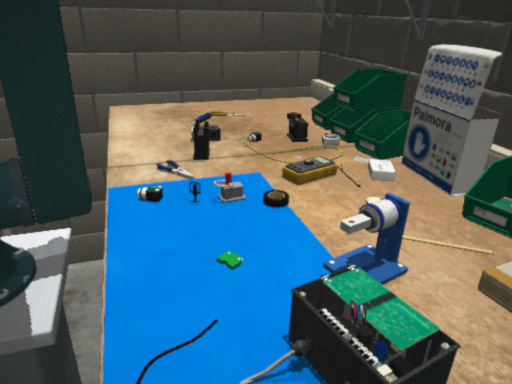

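The top view shows the red pin in the grey block at (199,193), with its ring toward (200,205). The black look-alike is at (196,227), and the stand's bar end is near (348,150). In the side view the red head is at (228,177), the black look-alike at (195,190) and the bar end at (347,226). The candidates in the top view are the red-headed pin (199,193) and the black one (196,227), and I choose the red one. Next is a close crop to check that.

Run:
```python
from h import *
t=cv2.imread("pics/top0.png");s=cv2.imread("pics/side0.png")
cr=lambda i,x,y,w,h,f:cv2.resize(i[y:y+h,x:x+w],None,fx=f,fy=f,interpolation=cv2.INTER_CUBIC)
a=cr(t,180,170,40,28*1+12,7);b=cr(t,305,90,56,80,7)[:,:]
b=cv2.resize(b,(392,560));a=cr(t,180,175,40,28,9.8);c=cr(s,205,165,50,42,7.84);c=cv2.resize(c,(392,286));a=cv2.resize(a,(392,274))
cv2.imwrite("pics/z0.png",np.hstack([np.vstack([a,c]),b]))
hsv=cv2.cvtColor(t,cv2.COLOR_BGR2HSV)
for n,i in(("t",t),("s",s)):
    h=cv2.cvtColor(i,cv2.COLOR_BGR2HSV)
    m=(((h[...,0]<8)|(h[...,0]>172))&(h[...,1]>150)&(h[...,2]>90)).astype(np.uint8)
    k,l,st,ce=cv2.connectedComponentsWithStats(m)
    print(n,[(st[j].tolist(),ce[j].round(1)) for j in range(1,k) if st[j,4]>8])
```

```text
t [([196, 191, 4, 5, 12], array([197.2, 193.1]))]
s [([225, 172, 6, 11, 36], array([227.8, 175.8])), ([353, 303, 3, 15, 27], array([354.4, 309.5]))]
```

View pics/z0.png

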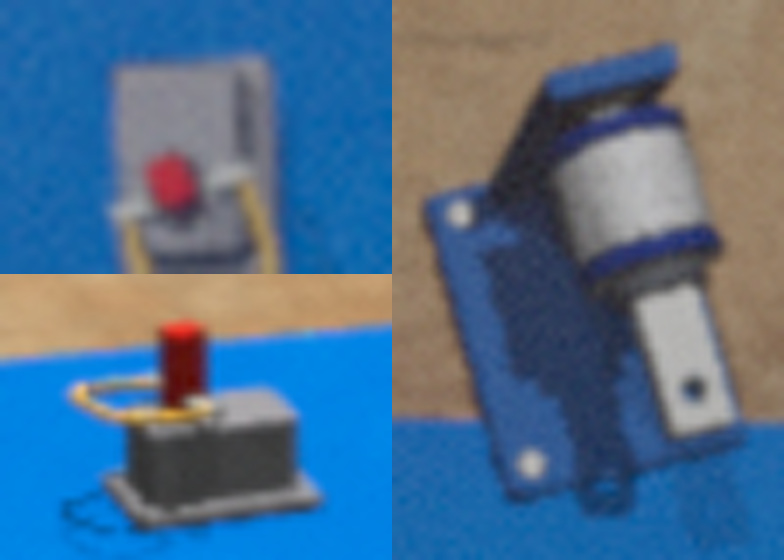

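The crop confirms the red-headed pin, with its ring pointing down in the image and slightly right. The bar hole shows at about (347.7,145.0) in the top image.

Run:
```python
from h import *
np.set_printoptions(precision=4,suppress=True)
C={n:robot.camera(n) for n in("top","side")};c=C["top"];s=C["side"]
f=8;x0,y0=305,90
def up(i,x0,y0,w,h): return cv2.resize(i[y0:y0+h,x0:x0+w],None,fx=f,fy=f,interpolation=cv2.INTER_CUBIC)
# bar
im=up(c["img"],335,125,25,32);h=cv2.cvtColor(im,cv2.COLOR_BGR2HSV)
m=((h[...,1]<60)&(h[...,2]>130)).astype(np.uint8)
k,l,st,ce=cv2.connectedComponentsWithStats(m);j=1+st[1:,4].argmax();m=(l==j).astype(np.uint8)
cn,_=cv2.findContours(m,cv2.RETR_EXTERNAL,cv2.CHAIN_APPROX_NONE)
hull=max(cn,key=len);box=cv2.boxPoints(cv2.minAreaRect(hull))
ip=lambda z,x0,y0:(np.array(z)+.5)/f-.5+[x0,y0]
B=np.array([atz(c,ip(b,335,125),.123) for b in box]);print("bar box",B[:,:2],[np.linalg.norm(B[i]-B[i-1]) for i in range(4)],[np.arctan2(*(B[i]-B[i-1])[1::-1]) for i in range(4)])
g=cv2.cvtColor(im,cv2.COLOR_BGR2GRAY).astype(float)
yy,xx=np.mgrid[:g.shape[0],:g.shape[1]];z0=(np.array([347.7,145])-[335,125]+.5)*f-.5
w=np.clip(160-g,0,None)*(np.hypot(xx-z0[0],yy-z0[1])<2.2*f)
hz=[(w*xx).sum()/w.sum(),(w*yy).sum()/w.sum()];hp=ip(hz,335,125);print("hole",hp,atz(c,hp,.123))
H=atz(c,hp,.123)
print("hole in side",proj(s,H))
# pin: red blob tri
def red(i):
    h=cv2.cvtColor(i,cv2.COLOR_BGR2HSV);return (((h[...,0]<10)|(h[...,0]>165))&(h[...,1]>120)&(h[...,2]>60)).astype(np.uint8)
im=up(c["img"],185,180,28,28);M=cv2.moments(red(im),True);print("area",M["m00"]/64);pt=ip([M["m10"]/M["m00"],M["m01"]/M["m00"]],185,180)
im=up(s["img"],215,160,30,35);mm=red(im);M=cv2.moments(mm,True);ps=ip([M["m10"]/M["m00"],M["m01"]/M["m00"]],215,160)
print("bbox side",cv2.boundingRect(mm))
print(pt,ps,tri(c,pt,s,ps),atz(c,pt,.0725),atz(c,pt,.065))
for z in(.0725,.04):print(z,proj(s,np.r_[atz(c,pt,.068)[:2],z]))
# side: bar-end crop, ears in top
e1,e2=[193.3,196.6],[203.7,192.9]
a,b=atz(c,e1,.043),atz(c,e2,.043);print("ears",a,b,np.linalg.norm(a-b),(a+b)/2, np.arctan2(*(a-b)[1::-1])-np.pi/2)
for k in("top","side"):
    for nme in("ring","linchpin"):
        r=robot.silhouettes(C[k],nme)
        for q in r:
            print(k,nme,q["p"],np.round(q["centre"],1),q["pixels"].sum())
o=cv2.resize(s["img"][195:285,325:415],(540,540),interpolation=cv2.INTER_CUBIC)
p=(proj(s,H)-[325,195]+.5)*6-.5;cv2.circle(o,tuple(p.astype(int)),5,(0,0,255),1)
t=cv2.resize(c["img"][185:212,187:213],(520,540),interpolation=cv2.INTER_CUBIC)
cv2.imwrite("pics/z1.png",cv2.resize(np.hstack([o,t]),(795,405)))
```

```text
bar box [[ 0.6754 -0.1524]
 [ 0.6833 -0.1759]
 [ 0.6317 -0.1905]
 [ 0.6239 -0.1672]] [np.float64(0.053519780603926044), np.float64(0.024790265752397563), np.float64(0.053608273629416996), np.float64(0.024611487623054106)] [np.float64(0.27952815753456584), np.float64(-1.2475148518090988), np.float64(-2.865333012834327), np.float64(1.8908086608158379)]
hole [347.6968 145.0694] [ 0.6431 -0.1737  0.123 ]
hole in side [351.0973 220.6376]
area 18.921875
bbox side (81, 92, 51, 103)
[197.142  193.2541] [227.7276 176.8587] (array([0.5234, 0.2091, 0.059 ]), np.float64(0.001194278783034244)) [0.5223 0.2073 0.0725] [0.5232 0.2083 0.065 ]
0.0725 [227.8707 172.1419]
0.04 [227.9118 183.856 ]
ears [0.5169 0.2209 0.043 ] [0.5271 0.1937 0.043 ] 0.029073575224083575 [0.522  0.2073 0.043 ] 0.35935486951389795
top ring 0.63 [202.4 203.3] 74
top linchpin 0.64 [201.7 193.9] 136
top linchpin 0.43 [198.2 226.5] 35
side ring 0.48 [223.  185.8] 2
side linchpin 0.56 [195.5 189.5] 79
```

View pics/z1.png

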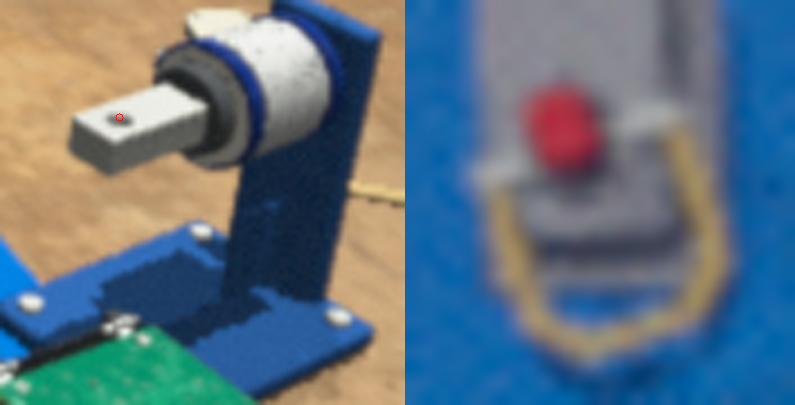

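The side view shows the projected hole about 1 px from the seen hole, so the hole is at (0.643,-0.174) and the stand's yaw is about 0.28. The pin is at (0.523,0.208) with yaw about 0.34, which the tool already has. I'm moving over the block now.

move_arm([
  [0.056,-0.057,-0.002,0,0,0],
  [0.056,-0.057,-0.002,0,0,0],
  [0.056,-0.057,-0.002,0,0,0],
  [0.056,-0.057,-0.002,0,0,0],
  [0.056,-0.057,-0.002,0,0,0],
], hand=0.45)

```text
clock: 1.52
tcp_pos: [0.2685, -0.3357, 0.1735]
orientation: [3.141, -0.0, 0.34]
contact_force: [0.2, -0.3, 0.3]
gripper_width: 0.0643
gripper_force: 0.0
```

move_arm([
  [0.056,-0.057,-0.002,0,0,0],
  [0.056,-0.057,-0.002,0,0,0],
  [0.056,-0.057,-0.002,0,0,0],
  [0.056,-0.057,-0.002,0,0,0],
  [0.056,-0.057,-0.002,0,0,0],
])

```text
clock: 1.93
tcp_pos: [0.3529, -0.1544, 0.1789]
orientation: [3.14, -0.001, 0.34]
contact_force: [0.6, 0.6, 0.3]
gripper_width: 0.0425
gripper_force: 0.0
```

move_arm([
  [0.056,-0.057,-0.002,0,0,0],
  [0.056,-0.057,-0.002,0,0,0],
  [0.056,-0.057,-0.002,0,0,0],
  [0.056,-0.057,-0.002,0,0,0],
  [0.056,-0.057,-0.002,0,0,0],
])

```text
clock: 2.35
tcp_pos: [0.4373, 0.027, 0.1839]
orientation: [3.141, -0.001, 0.341]
contact_force: [-0.6, -0.7, 0.2]
gripper_width: 0.0422
gripper_force: 0.0
```

move_arm([
  [0.056,-0.057,-0.002,0,0,0],
  [0.056,-0.057,-0.002,0,0,0],
  [0.056,-0.057,-0.002,0,0,0],
  [0,0,0,0,0,0],
  [0,0,0,0,0,0],
])

```text
clock: 2.77
tcp_pos: [0.4874, 0.135, 0.1858]
orientation: [3.141, 0.002, 0.344]
contact_force: [-0.9, 0.1, 0.5]
gripper_width: 0.0421
gripper_force: 0.0
```

move_arm([
  [0.058,-0.057,0,0,0,0],
  [0.058,-0.057,0,0,0,0],
  [0,0,0.08,0,0,0],
  [0,0,0.07,0,0,0],
  [0,0,0,0,0,0],
])

```text
clock: 3.18
tcp_pos: [0.5167, 0.2037, 0.1022]
orientation: [-3.141, 0.018, 0.34]
contact_force: [-1.7, -0.4, -2.4]
gripper_width: 0.0424
gripper_force: 0.0
```

Run:
```python
from h import *
np.set_printoptions(precision=4,suppress=True)
o=robot.get_obs();print(o["tcp_pos"],o["orientation"],o["clock"])
for n in("top","side"):
    c=robot.camera(n)
    P=np.array(o["tcp_pos"]);w=(120,150)
    p0=np.round(proj(c,[.523,.208,.07])).astype(int)-[30,34]
    i=cv2.resize(c["img"][p0[1]:p0[1]+50,p0[0]:p0[0]+60],None,fx=6.5,fy=6.5,interpolation=cv2.INTER_CUBIC)
    for z in(P[2],.0725,.053):
        q=(proj(c,[P[0],P[1],z])-p0+.5)*6.5-.5;cv2.circle(i,tuple(q.astype(int)),3,(0,255,0),-1)
    globals()[n]=i
cv2.imwrite("pics/z2.png",np.hstack([top,side]))
```

```text
[0.5167 0.2037 0.1022] [-3.1412  0.0179  0.3398] 3.1833
```

View pics/z2.png

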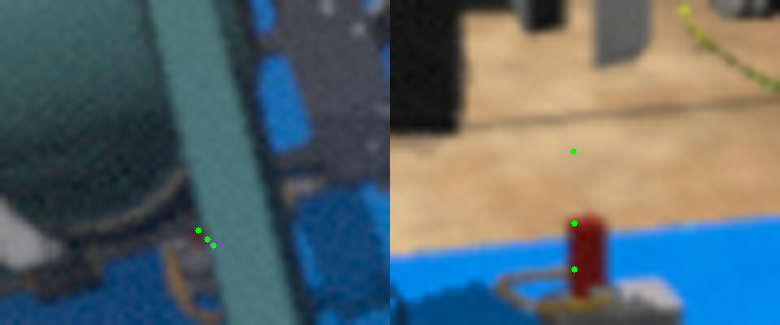

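The side view shows the tool axis about 4–5 mm to the -x side of the red head, which agrees with the pose reading. I'll check it again once the arm has settled.

move_arm([
  [0,0,0,0,0,0],
  [0,0,0,0,0,0],
  [0,0,0,0,0,0],
  [0,0,0,0,0,0],
  [0,0,0,0,0,0],
])

```text
clock: 3.7
tcp_pos: [0.5238, 0.2067, 0.113]
orientation: [3.141, -0.003, 0.341]
contact_force: [0.3, -0.3, 0.2]
gripper_width: 0.0422
gripper_force: 0.0
```

move_arm([
  [0,-0.003,0.03,0,0,0],
  [0,0,0.03,0,0,0],
  [0,0,0.03,0,0,0],
  [0,0,0.03,0,0,0],
  [0,0,0,0,0,0],
])

```text
clock: 4.12
tcp_pos: [0.5202, 0.2074, 0.0482]
orientation: [-3.141, 0.006, 0.341]
contact_force: [-0.5, 0.3, -0.2]
gripper_width: 0.0422
gripper_force: 0.0
```

move_arm([
  [0,0,0,0,0,0],
  [0,0,0,0,0,0],
  [0,0,0,0,0,0],
  [0,0,0,0,0,0],
  [0,0,0,0,0,0],
])

```text
clock: 4.53
tcp_pos: [0.5231, 0.2083, 0.0525]
orientation: [3.141, -0.002, 0.341]
contact_force: [-0.2, 0.2, -0.7]
gripper_width: 0.0424
gripper_force: 0.0
```

move_arm([
  [0,0,0,0,0,0],
  [0,0,0,0,0,0],
  [0,0,0,0,0,0],
  [0,0,0,0,0,0],
  [0,0,0,0,0,0],
], hand=0)

```text
clock: 4.95
tcp_pos: [0.5225, 0.2081, 0.0514]
orientation: [3.142, 0.0, 0.341]
contact_force: [0.7, 0.8, -0.1]
gripper_width: 0.0122
gripper_force: 0.0
```

move_arm([
  [0,0,0,0,0,0],
  [0,0,0,0,0,0],
  [0,0,0,0,0,0],
  [0,0,0,0,0,0],
  [0,0,0,0,0,0],
])

```text
clock: 5.37
tcp_pos: [0.5225, 0.208, 0.0514]
orientation: [3.142, 0.0, 0.341]
contact_force: [-0.3, -0.2, 0.6]
gripper_width: 0.0002
gripper_force: 0.0
```

The gripper shut fully, so I need to see why.

Run:
```python
from h import *
np.set_printoptions(precision=4,suppress=True)
o=robot.get_obs();P=np.array(o["tcp_pos"])
print(o["gripper_width"],o["gripper_force"])
for n in("top","side"):
    c=robot.camera(n)
    p0=np.round(proj(c,[.523,.208,.07])).astype(int)-[30,28]
    i=cv2.resize(c["img"][p0[1]:p0[1]+54,p0[0]:p0[0]+60],None,fx=6.5,fy=6.5,interpolation=cv2.INTER_CUBIC)
    globals()[n]=i
    hs=cv2.cvtColor(c["img"],cv2.COLOR_BGR2HSV);m=((hs[...,0]<10)|(hs[...,0]>165))&(hs[...,1]>120)&(hs[...,2]>60)
    yy,xx=np.nonzero(m[160:240,150:260]);print(n,len(xx),xx.mean()+150,yy.mean()+160,proj(c,P))
cv2.imwrite("pics/z3.png",np.hstack([top,side]))
```

```text
0.0001884120754041365 0.0
top 0 nan nan [197.8459 194.1645]
side 51 227.54901960784315 177.80392156862746 [227.7471 179.759 ]<stdin>:11: RuntimeWarning: Mean of empty slice.
  ret = ret.dtype.type(ret / rcount)
```

View pics/z3.png

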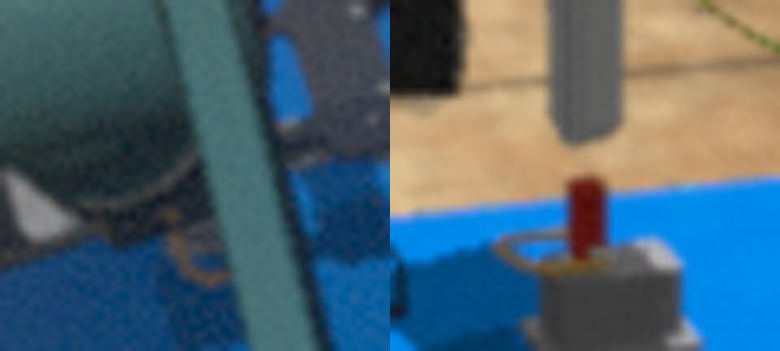

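The side view shows the shut fingertips at about (228,167), roughly 13 px above where the reported TCP projects (228,180). The real tips are therefore about 36 mm higher than reported, near z = 0.087 and above the tab. The pin is untouched. I'll open and descend by the missing amount, slowly, watching the force.

move_arm([
  [0,0,0,0,0,0],
  [0,0,0,0,0,0],
  [0,0,0,0,0,0],
  [0,0,0,0,0,0],
  [0,0,0,0,0,0],
], hand=0.45)

```text
clock: 5.88
tcp_pos: [0.5225, 0.2081, 0.0515]
orientation: [3.141, -0.0, 0.341]
contact_force: [-0.3, 0.2, 0.4]
gripper_width: 0.0304
gripper_force: 0.0
```

move_arm([
  [0,0,0.008,0,0,0],
  [0,0,0.008,0,0,0],
  [0,0,0.008,0,0,0],
  [0,0,0.008,0,0,0],
  [0,0,0,0,0,0],
])

```text
clock: 6.3
tcp_pos: [0.5215, 0.2078, 0.0339]
orientation: [-3.142, 0.003, 0.341]
contact_force: [0.0, 0.2, -0.5]
gripper_width: 0.0424
gripper_force: 0.0
```

Run:
```python
from h import *
np.set_printoptions(precision=4,suppress=True)
o=robot.get_obs();P=np.array(o["tcp_pos"]);print(P,o["contact_force"],o["gripper_width"])
c=robot.camera("side")
hs=cv2.cvtColor(c["img"],cv2.COLOR_BGR2HSV);m=((hs[...,0]<10)|(hs[...,0]>165))&(hs[...,1]>120)&(hs[...,2]>60)
yy,xx=np.nonzero(m[160:200,210:250]);print(len(xx),xx.mean()+210,yy.mean()+160,xx.min()+210,xx.max()+210,proj(c,P))
i=cv2.resize(c["img"][140:210,195:265],None,fx=8,fy=8,interpolation=cv2.INTER_CUBIC)
cv2.imwrite("pics/z4.png",i)
```

```text
[0.5215 0.2078 0.0339] [ 0.0121  0.176  -0.4671] 0.04235500462102974
46 227.23913043478262 178.2173913043478 225 229 [227.4075 186.0898]
```

View pics/z4.png

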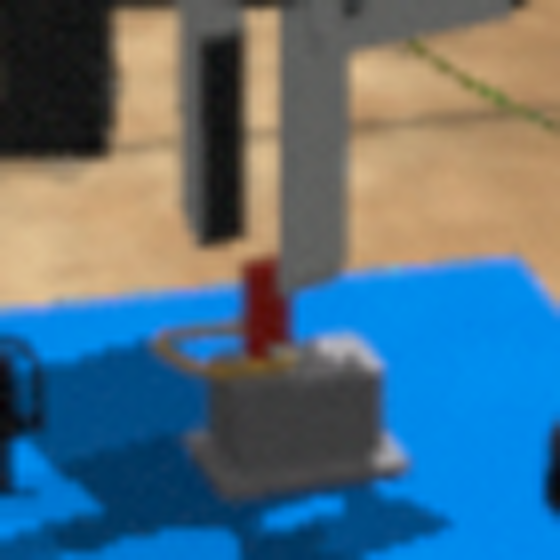

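The picture shows both fingers straddling the red tab. The tips are at (222,170) and (234,176), and their midpoint sits on the tab's top at (228,173). That confirms a z offset of about +35 mm (real tip z = reported + 0.035). Another 18 mm down will do.

move_arm([
  [0,0,0.009,0,0,0],
  [0,0,0.009,0,0,0],
  [0,0,0.009,0,0,0],
  [0,0,0.009,0,0,0],
  [0,0,0,0,0,0],
])

```text
clock: 6.77
tcp_pos: [0.5215, 0.2078, 0.0159]
orientation: [-3.142, 0.003, 0.341]
contact_force: [-0.4, -0.8, -0.1]
gripper_width: 0.0421
gripper_force: 0.0
```

move_arm([
  [0,0,0,0,0,0],
  [0,0,0,0,0,0],
  [0,0,0,0,0,0],
  [0,0,0,0,0,0],
  [0,0,0,0,0,0],
], hand=0)

```text
clock: 7.18
tcp_pos: [0.5227, 0.2081, 0.0177]
orientation: [3.141, -0.001, 0.341]
contact_force: [0.0, -0.4, 0.6]
gripper_width: 0.0124
gripper_force: 0.3
```

move_arm([
  [0,0,0,0,0,0],
  [0,0,0,0,0,0],
  [0,0,0,0,0,0],
  [0,0,0,0,0,0],
  [0,0,0,0,0,0],
])

```text
clock: 7.6
tcp_pos: [0.5227, 0.2081, 0.0177]
orientation: [3.141, -0.001, 0.341]
contact_force: [0.2, 0.3, 0.8]
gripper_width: 0.0117
gripper_force: 30.0
```

The grip holds at 11.7 mm and 30 N. Now I'll lift and carry the pin above the hole.

move_arm([
  [0,0,-0.03,0,0,0],
  [0,0,-0.06,0,0,0],
  [0,0,-0.06,0,0,0],
  [0,0,-0.06,0,0,0],
  [0,0,-0.06,0,0,0],
])

```text
clock: 8.02
tcp_pos: [0.5219, 0.208, 0.1531]
orientation: [-3.141, 0.002, 0.341]
contact_force: [0.8, 0.8, -0.5]
gripper_width: 0.012
gripper_force: 30.0
```

move_arm([
  [0,0.03,0,0,0,0],
  [-0.002,0.06,0,0,0,0],
  [-0.002,0.06,0,0,0,0],
  [-0.002,0.06,0,0,0,0],
  [-0.002,0.06,0,0,0,0],
])

```text
clock: 8.43
tcp_pos: [0.5637, 0.0785, 0.1519]
orientation: [-3.141, 0.001, 0.341]
contact_force: [0.3, -0.1, -1.1]
gripper_width: 0.0118
gripper_force: 30.0
```

move_arm([
  [-0.002,0.06,0,0,0,0],
  [-0.002,0.06,0,0,0,0],
  [-0.002,0.06,0,0,0,0],
  [-0.002,0.06,0,0,0,0],
  [-0.002,0.06,0,0,0,0],
])

```text
clock: 8.85
tcp_pos: [0.6092, -0.0648, 0.1517]
orientation: [-3.141, 0.001, 0.341]
contact_force: [0.4, 0.9, -0.9]
gripper_width: 0.0119
gripper_force: 30.0
```

move_arm([
  [-0.002,0.06,0,0,0,0],
  [-0.002,0.06,0,0,0,0],
  [-0.002,0.06,0,0,0,0],
  [-0.002,0.04,0,0,0,0],
  [0,0,0,0,0,0.031],
])

```text
clock: 9.27
tcp_pos: [0.6422, -0.1731, 0.1505]
orientation: [3.141, 0.002, 0.273]
contact_force: [-0.2, 0.6, -1.7]
gripper_width: 0.0116
gripper_force: 30.0
```

move_arm([
  [0,0,0,0,0,0],
  [0,0,0,0,0,0],
  [0,0,0,0,0,0],
  [0,0,0,0,0,0],
  [0,0,0,0,0,0],
])

```text
clock: 9.68
tcp_pos: [0.6422, -0.1677, 0.1527]
orientation: [3.141, -0.0, 0.28]
contact_force: [0.3, 0.4, -1.8]
gripper_width: 0.0118
gripper_force: 30.0
```

Run:
```python
from h import *
np.set_printoptions(precision=4,suppress=True)
o=robot.get_obs();P=np.array(o["tcp_pos"]);print(P,o["orientation"],o["contact_force"],o["gripper_width"],o["clock"])
H=np.array([.6431,-.1737,.123]);out=[]
for n in("top","side"):
    c=robot.camera(n);p0=np.round(proj(c,H)).astype(int)-[28,40]
    i=cv2.resize(c["img"][p0[1]:p0[1]+72,p0[0]:p0[0]+50],None,fx=8,fy=8,interpolation=cv2.INTER_CUBIC)
    # predicted: pin axis at tool xy from point to tab top
    fz=P[2]+.035-.0165
    for z,k in((fz-.027,(0,255,0)),(fz,(0,255,255)),(fz+.0365,(255,0,255))):
        q=(proj(c,[P[0],P[1],z])-p0+.5)*8-.5;cv2.circle(i,tuple(q.astype(int)),3,k,-1)
    q=(proj(c,H)-p0+.5)*8-.5;cv2.circle(i,tuple(q.astype(int)),4,(0,0,255),1)
    print(n,p0);cv2.imwrite(f"pics/raw_{n}.png",c["img"]);out.append(i)
cv2.imwrite("pics/z5.png",np.hstack(out))
```

```text
[ 0.6422 -0.1677  0.1527] [ 3.1414 -0.0002  0.2805] [ 0.2855  0.4244 -1.7641] 0.011766229229312312 9.6833
top [320 105]
side [323 181]
```

View pics/z5.png

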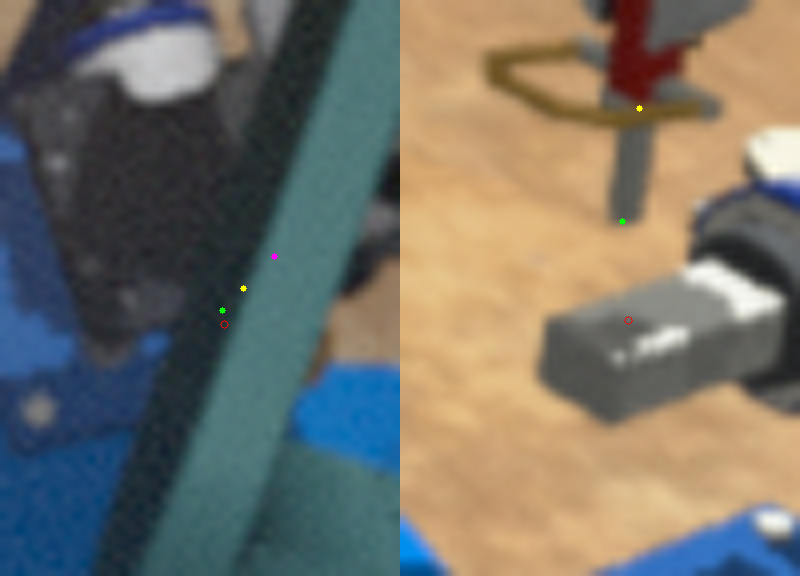

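The top view is covered by the arm. In the side view the shank's point is at crop (625,222), matching the predicted (622,221), with the hole at crop (628,320). I'll shift by the remaining 6 mm, approach and then feel lightly.

move_arm([
  [-0.001,0.012,0,0,0,0],
  [0,0,0.01,0,0,0],
  [0,0,0.01,0,0,0],
  [0,0,0.01,0,0,0],
  [0,0,0,0,0,0],
])

```text
clock: 10.2
tcp_pos: [0.6424, -0.1742, 0.1352]
orientation: [-3.14, 0.003, 0.279]
contact_force: [-1.1, 1.3, -0.8]
gripper_width: 0.0113
gripper_force: 30.0
```

move_arm([
  [0,0,0,0,0,0],
  [0,0,0,0,0,0],
  [0,0,0,0,0,0],
  [0,0,0,0,0,0],
  [0,0,0,0,0,0],
])

```text
clock: 10.62
tcp_pos: [0.6436, -0.1745, 0.1379]
orientation: [3.141, -0.001, 0.279]
contact_force: [-0.5, -0.4, -0.4]
gripper_width: 0.0118
gripper_force: 30.0
```

Run:
```python
from h import *
np.set_printoptions(precision=4,suppress=True)
o=robot.get_obs();P=np.array(o["tcp_pos"]);print(P,o["orientation"],o["contact_force"],o["gripper_width"],o["clock"])
H=np.array([.6431,-.1737,.123]);out=[]
for n in("side",):
    c=robot.camera(n);p0=np.round(proj(c,H)).astype(int)-[28,30]
    i=cv2.resize(c["img"][p0[1]:p0[1]+55,p0[0]:p0[0]+55],None,fx=10,fy=10,interpolation=cv2.INTER_CUBIC)
    fz=P[2]+.035-.0165
    for z,k in((fz-.027,(0,255,0)),(fz,(0,255,255)),(.123,(0,0,255))):
        q=(proj(c,[P[0],P[1],z])-p0+.5)*10-.5;cv2.circle(i,tuple(q.astype(int)),3,k,-1)
    q=(proj(c,H)-p0+.5)*10-.5;cv2.circle(i,tuple(q.astype(int)),5,(0,0,255),1)
cv2.imwrite("pics/z6.png",i)
```

```text
[ 0.6436 -0.1745  0.1379] [ 3.1411 -0.0006  0.2789] [-0.5114 -0.4318 -0.3946] 0.011788227372880818 10.6167
```

View pics/z6.png

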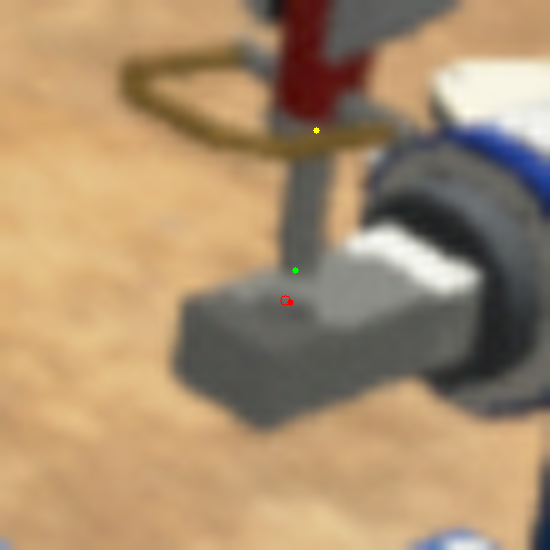

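The shank's point is at crop (298,272), in line with the hole's dark spot at about (292,303). I'll descend gently.

move_arm([
  [0,0.0,0.003,0,0,0],
  [0,0,0.003,0,0,0],
  [0,0,0.003,0,0,0],
  [0,0,0.003,0,0,0],
  [0,0,0.002,0,0,0],
])

```text
clock: 11.08
tcp_pos: [0.6435, -0.1745, 0.1312]
orientation: [3.141, -0.001, 0.279]
contact_force: [-0.5, 0.9, 3.7]
gripper_width: 0.0116
gripper_force: 30.0
```

move_arm([
  [0,0,0.001,0,0,0],
  [0,0,0.001,0,0,0],
  [0,0,0.001,0,0,0],
  [0,0,0,0,0,0],
  [0,0,0,0,0,0],
])

```text
clock: 11.5
tcp_pos: [0.6437, -0.1746, 0.1309]
orientation: [3.14, -0.002, 0.279]
contact_force: [-2.3, 0.3, 6.2]
gripper_width: 0.0114
gripper_force: 30.0
```

The point touches the bar's top (z fits, about 6 N), slightly off the hole. I'll search by sliding lightly.

move_arm([
  [0,-0.001,0,0,0,0],
  [0,-0.001,0,0,0,0],
  [0,-0.001,0,0,0,0],
  [0,0,0,0,0,0],
  [0,0,0,0,0,0],
])

```text
clock: 11.92
tcp_pos: [0.6436, -0.1742, 0.131]
orientation: [3.138, -0.002, 0.278]
contact_force: [-1.1, -0.9, 4.8]
gripper_width: 0.0118
gripper_force: 30.0
```

```bash
python3 -c "
from h import *
o=robot.get_obs();print(np.round(o['tcp_pos'],4),np.round(o['contact_force'],1),np.round(o['moment'],2))"
```

```text
[ 0.6436 -0.1742  0.131 ] [-1.1 -0.9  4.8] [-0.3   0.28 -0.02]
```

Run:
```python
from h import *
np.set_printoptions(precision=4,suppress=True)
s=cv2.imread("pics/side0.png");c=robot.camera("side");t=cv2.imread("pics/top0.png");ct=robot.camera("top")
H=np.array([.6431,-.1737,.123]);f=8
def hole(im,c,thr,r):
    q=proj(c,H);p0=np.round(q).astype(int)-10
    g=cv2.resize(cv2.cvtColor(im,cv2.COLOR_BGR2GRAY)[p0[1]:p0[1]+21,p0[0]:p0[0]+21],None,fx=f,fy=f,interpolation=cv2.INTER_CUBIC).astype(float)
    yy,xx=np.mgrid[:g.shape[0],:g.shape[1]];z=(q-p0+.5)*f-.5
    d=np.hypot(xx-z[0],yy-z[1]);bg=np.median(g[(d<4*f)])
    w=np.clip(bg-25-g,0,None)*(d<r*f)
    u=(np.array([(w*xx).sum(),(w*yy).sum()])/w.sum()+.5)/f-.5+p0
    return u,q,bg
ut,q,b=hole(t,ct,0,2.4);print("top",ut,q,b)
us,q,b=hole(s,c,0,2.6);print("side",us,q,b,"plane",atz(c,us,.123),"tri",tri(ct,ut,c,us))
print("top plane",atz(ct,ut,.123))
g=cv2.cvtColor(s,cv2.COLOR_BGR2GRAY);p=np.round(us).astype(int);print(g[p[1]-4:p[1]+5,p[0]-6:p[0]+7])
g=cv2.cvtColor(t,cv2.COLOR_BGR2GRAY);p=np.round(ut).astype(int);print(p,g[p[1]-4:p[1]+5,p[0]-5:p[0]+6])
o=robot.get_obs();print(np.round(o['tcp_pos'],4),np.round(o['contact_force'],1))
```

```text
top [347.7131 145.0891] [347.6838 145.0814] 168.0
side [351.1227 221.324 ] [351.071  220.6307] 219.0 plane [ 0.6419 -0.1759  0.123 ] tri (array([ 0.6433, -0.174 ,  0.1218]), np.float64(0.00018637940501207973))
top plane [ 0.6431 -0.1738  0.123 ]
[[161 158 163 179 198 208 224 229 230 234 236 235 235]
 [178 188 203 221 226 229 234 234 236 235 235 235 235]
 [221 225 227 230 228 225 227 229 233 235 235 235 235]
 [232 233 230 216 182 176 181 188 203 227 234 234 235]
 [233 232 226 190 135 120 120 122 135 190 231 235 235]
 [229 232 230 216 178 139 125 113 129 188 231 233 232]
 [181 216 228 229 223 217 212 213 213 223 230 224 196]
 [112 144 190 225 230 232 231 228 220 194 183 154 128]
 [ 77  92 120 165 202 226 219 187 152 129 118  95  93]]
[348 145] [[174 179 180 178 181 179 180 175 141 109 117]
 [169 180 180 179 175 172 178 176 165 120 107]
 [159 177 178 170 153 147 165 174 169 125 102]
 [140 172 175 143 104  91 125 163 169 135 103]
 [129 171 168 125  73  65 104 160 170 143 104]
 [117 165 171 142 101  84 120 165 175 162 117]
 [ 94 150 171 162 143 134 148 172 178 173 135]
 [ 86 134 173 177 172 171 173 176 179 171 146]
 [ 72 120 168 180 178 178 178 174 168 170 148]]
[ 0.6436 -0.1742  0.131 ] [-1.6 -1.2  5.2]
```

move_arm([
  [0,0,-0.006,0,0,0],
  [-0.0022,0.0018,0,0,0,0],
  [0,0,0,0,0,0],
  [0,0,0,0,0,0],
  [0,0,0,0,0,0],
])

```text
clock: 12.43
tcp_pos: [0.6419, -0.1743, 0.1312]
orientation: [-3.141, 0.001, 0.279]
contact_force: [-0.7, -0.2, -1.1]
gripper_width: 0.0119
gripper_force: 30.0
```

move_arm([
  [0,0,0.002,0,0,0],
  [0,0,0.002,0,0,0],
  [0,0,0.002,0,0,0],
  [0,0,0,0,0,0],
  [0,0,0,0,0,0],
])

```text
clock: 12.85
tcp_pos: [0.642, -0.1743, 0.1286]
orientation: [3.142, 0.001, 0.279]
contact_force: [1.0, -1.7, -1.0]
gripper_width: 0.0118
gripper_force: 30.0
```

The pin has gone below the contact height without force, so it is entering the hole. Continuing down.

move_arm([
  [0,0,0.003,0,0,0],
  [0,0,0.003,0,0,0],
  [0,0,0.003,0,0,0],
  [0,0,0.003,0,0,0],
  [0,0,0,0,0,0],
])

```text
clock: 13.27
tcp_pos: [0.6421, -0.1744, 0.1226]
orientation: [3.141, 0.0, 0.279]
contact_force: [-0.3, -2.1, -1.0]
gripper_width: 0.0123
gripper_force: 30.0
```

move_arm([
  [0,0,0.004,0,0,0],
  [0,0,0.004,0,0,0],
  [0,0,0.004,0,0,0],
  [0,0,0.004,0,0,0],
  [0,0,0,0,0,0],
])

```text
clock: 13.68
tcp_pos: [0.6421, -0.1743, 0.1143]
orientation: [3.142, 0.001, 0.279]
contact_force: [-1.2, -2.7, -1.8]
gripper_width: 0.0115
gripper_force: 30.0
```

move_arm([
  [0,0.001,0.004,0,0,0],
  [0,0,0.004,0,0,0],
  [0,0,0.004,0,0,0],
  [0,0,0.004,0,0,0],
  [0,0,0,0,0,0],
])

```text
clock: 14.1
tcp_pos: [0.6422, -0.1744, 0.1062]
orientation: [-3.141, 0.001, 0.279]
contact_force: [-0.1, -2.1, -1.8]
gripper_width: 0.0118
gripper_force: 30.0
```

move_arm([
  [0,0,0.001,0,0,0],
  [0,0,0.001,0,0,0],
  [0,0,0.001,0,0,0],
  [0,0,0,0,0,0],
  [0,0,0,0,0,0],
])

```text
clock: 14.52
tcp_pos: [0.6424, -0.1745, 0.1055]
orientation: [-3.142, -0.0, 0.279]
contact_force: [-1.8, -1.8, -0.2]
gripper_width: 0.0117
gripper_force: 30.0
```

move_arm([
  [0,0,0.001,0,0,0],
  [0,0,0.001,0,0,0],
  [0,0,0,0,0,0],
  [0,0,0,0,0,0],
  [0,0,0,0,0,0],
])

```text
clock: 14.93
tcp_pos: [0.6424, -0.1746, 0.1048]
orientation: [3.141, -0.0, 0.279]
contact_force: [-0.8, -1.3, 2.1]
gripper_width: 0.0118
gripper_force: 30.0
```

move_arm([
  [0,0,0.002,0,0,0],
  [0,0,0,0,0,0],
  [0,0,0,0,0,0],
  [0,0,0,0,0,0],
  [0,0,0,0,0,0],
])

```text
clock: 15.35
tcp_pos: [0.6425, -0.1746, 0.1047]
orientation: [3.141, -0.001, 0.279]
contact_force: [-3.2, -0.4, 5.6]
gripper_width: 0.0117
gripper_force: 30.0
```

Run:
```python
from h import *
o=robot.get_obs();print(np.round(o["tcp_pos"],4),np.round(o["contact_force"],1),o["gripper_width"])
H=np.array([.6431,-.1737,.123])
c=robot.camera("side");p0=np.round(proj(c,H)).astype(int)-[32,35]
i=cv2.resize(c["img"][p0[1]:p0[1]+60,p0[0]:p0[0]+64],None,fx=9,fy=9,interpolation=cv2.INTER_CUBIC)
print(p0);cv2.imwrite("pics/z7.png",i)
```

```text
[ 0.6425 -0.1746  0.1047] [-3.2 -0.4  5.6] 0.011709088779269074
[319 186]
```

View pics/z7.png

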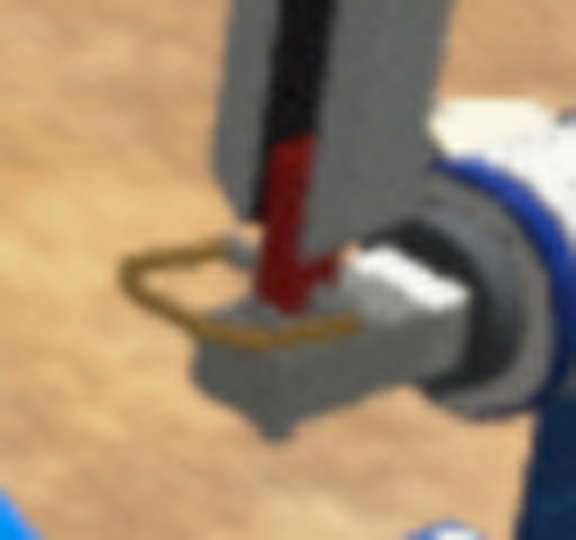

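The pin is home: its flange is on the bar and its point shows under the bar at crop (275,435). The ring lies to the free end with its bow at crop (130,270). That was the tenth view, so from here I use numbers only. Now I let go and lift.

move_arm([
  [0,0,0,0,0,0],
  [0,0,0,0,0,0],
  [0,0,0,0,0,0],
  [0,0,0,0,0,0],
  [0,0,0,0,0,0],
], hand=0.4)

```text
clock: 15.82
tcp_pos: [0.6423, -0.1744, 0.1028]
orientation: [-3.141, 0.001, 0.279]
contact_force: [0.3, 0.4, -0.0]
gripper_width: 0.0371
gripper_force: 0.0
```

move_arm([
  [0,0,-0.02,0,0,0],
  [0,0,-0.03,0,0,0],
  [0,0,-0.04,0,0,0],
  [0,0,-0.03,0,0,0],
  [0,0,0,0,0,0],
])

```text
clock: 16.23
tcp_pos: [0.6446, -0.1754, 0.169]
orientation: [3.136, -0.007, 0.279]
contact_force: [0.4, 0.3, 1.1]
gripper_width: 0.0378
gripper_force: 0.0
```

move_arm([
  [-0.02,0,0,0,0,0],
  [-0.02,0,0,0,0,0],
  [-0.02,0,0,0,0,0],
  [0,0,0,0,0,0],
  [0,0,0,0,0,0],
], hand=0.31)

```text
clock: 16.65
tcp_pos: [0.6132, -0.183, 0.1633]
orientation: [-3.141, -0.0, 0.278]
contact_force: [-0.5, -0.5, 0.7]
gripper_width: 0.0291
gripper_force: 0.0
```

Run:
```python
from h import *
np.set_printoptions(precision=4,suppress=True)
o=robot.get_obs();P=np.array(o["tcp_pos"]);print(P,o["orientation"],np.round(o["contact_force"],1),o["gripper_width"],o["clock"])
c=robot.camera("side");cv2.imwrite("pics/s8.png",c["img"])
hs=cv2.cvtColor(c["img"],cv2.COLOR_BGR2HSV);m=((hs[...,0]<10)|(hs[...,0]>165))&(hs[...,1]>110)&(hs[...,2]>50)
yy,xx=np.nonzero(m[170:240,330:380]);print("red",len(xx),xx.mean()+330,xx.min()+330,xx.max()+330,yy.min()+170,yy.max()+170)
for z in(.127,.1595):print("pred",proj(c,[.6427,-.1743,z]))
b=(hs[...,0]>12)&(hs[...,0]<28)&(hs[...,1]>140)
R=lambda th,y:np.array([.6427,-.1743,.130])+(-.036*np.sin(th))*np.array([.961,.275,0])+y*np.array([-.275,.961,0])+[0,0,.036*np.cos(th)]
for th in(1.1,1.3,1.5,2.9):print(th,proj(c,R(th,0)),hs[tuple(np.round(proj(c,R(th,0))).astype(int)[::-1])])
r=robot.silhouettes(c,"ring");print([(q["p"],q["centre"],int(q["pixels"].sum())) for q in r])
```

```text
[ 0.6132 -0.183   0.1633] [-3.1415 -0.0001  0.2782] [-0.5 -0.5  0.7] 0.029134031511837702 16.65
red 157 352.3503184713376 347 358 201 220
pred [351.3533 218.8026]
pred [353.8816 201.9584]
1.1 [339.3456 213.5907] [ 19 161 133]
1.3 [337.748  217.5292] [ 17 112 207]
1.5 [336.7281 221.4338] [ 18 123 157]
2.9 [345.4982 236.0762] [ 16 106 207]
[(0.45, [347.2, 219.7], 68)]
```

The pin stays home with its tab where predicted, and the tool is centred 30 mm in front of the pin. Now I descend to swing the ring.

move_arm([
  [0,0,0.02,0,0,0],
  [0,0,0.02,0,0,0],
  [0,0,0.02,0,0,0],
  [0,0,0.02,0,0,0],
  [0,0,0.02,0,0,0],
])

```text
clock: 17.17
tcp_pos: [0.6131, -0.1826, 0.1114]
orientation: [-3.141, 0.001, 0.279]
contact_force: [-1.2, 0.8, -0.1]
gripper_width: 0.0292
gripper_force: 0.0
```

move_arm([
  [0,0,0.01,0,0,0],
  [0,0,0.01,0,0,0],
  [0,0,0.01,0,0,0],
  [0,0,0.01,0,0,0],
  [0,0,0.01,0,0,0],
])

```text
clock: 17.58
tcp_pos: [0.6136, -0.1832, 0.0893]
orientation: [3.141, -0.001, 0.279]
contact_force: [-1.3, -0.3, 3.9]
gripper_width: 0.0292
gripper_force: 1.9
```

move_arm([
  [0,0,0.01,0,0,0],
  [0,0,0.01,0,0,0],
  [0,0,0.01,0,0,0],
  [0,0,0.01,0,0,0],
  [0,0,0.01,0,0,0],
])

```text
clock: 18.0
tcp_pos: [0.613, -0.183, 0.0624]
orientation: [-3.141, 0.001, 0.279]
contact_force: [-0.8, -0.7, 1.1]
gripper_width: 0.0294
gripper_force: 0.4
```

```bash
cat > ring.py <<'E'
from h import *
np.set_printoptions(precision=4,suppress=True)
o=robot.get_obs();P=np.array(o["tcp_pos"]);print(P,np.round(o["contact_force"],1),o["gripper_width"],o["clock"])
c=robot.camera("side")
hs=cv2.cvtColor(c["img"],cv2.COLOR_BGR2HSV);m=((hs[...,0]<10)|(hs[...,0]>165))&(hs[...,1]>110)&(hs[...,2]>50)
yy,xx=np.nonzero(m[170:240,330:380]);print("red",len(xx),xx.min()+330 if len(xx) else 0,yy.min()+170 if len(xx) else 0,yy.max()+170 if len(xx) else 0)
r=robot.silhouettes(c,"ring")
for q in r[:2]:
    y,x=np.nonzero(q["pixels"]);print("ring",q["p"],np.round(q["centre"],1),len(x),x.min(),x.max(),y.min(),y.max())
# score ring angle by near leg + bow: brass-like pixels along model
a=np.array([.961,.275,0]);n=np.array([-.275,.961,0]);h=np.array([.6427,-.1743,.130])
g=c["img"].astype(float)
def brass(p):
    x,y=np.round(p).astype(int);b_,g_,r_=g[y,x];return (r_-b_)/(r_+b_+1)
for th in np.arange(1.0,2.95,.1):
    pts=[h-a*s*np.sin(th)+np.array([0,0,s*np.cos(th)])-.017*n for s in np.linspace(.008,.030,10)]
    print(round(th,1),round(np.mean([brass(proj(c,p)) for p in pts]),2),proj(c,h-a*.036*np.sin(th)+[0,0,.036*np.cos(th)]).round(0),end=' | ')
E
python3 ring.py
```

```text
[ 0.613  -0.183   0.0624] [-0.8 -0.7  1.1] 0.029378775894521248 18.0
red 0 0 0 0
ring 0.58 [336.8 227.6] 15 335 338 227 233
1.0 0.0 [340. 212.] | 1.1 0.0 [339. 214.] | 1.2 0.0 [338. 216.] | 1.3 0.01 [338. 218.] | 1.4 0.01 [337. 219.] | 1.5 0.01 [337. 221.] | 1.6 0.02 [336. 223.] | 1.7 0.02 [336. 225.] | 1.8 0.04 [336. 227.] | 1.9 0.05 [337. 228.] | 2.0 0.05 [337. 230.] | 2.1 0.08 [337. 231.] | 2.2 0.08 [338. 233.] | 2.3 0.09 [339. 234.] | 2.4 0.12 [340. 234.] | 2.5 0.11 [341. 235.] | 2.6 0.13 [342. 236.] | 2.7 0.15 [343. 236.] | 2.8 0.18 [344. 236.] | 2.9 0.17 [345. 236.] |
```

move_arm([
  [0,0,0.004,0,0,0],
  [0.004,0,0,0,0,0],
  [0.004,0,0,0,0,0],
  [0.004,0,0,0,0,0],
  [0,0,0,0,0,0],
])

```text
clock: 18.52
tcp_pos: [0.6169, -0.1819, 0.0594]
orientation: [-3.14, 0.006, 0.278]
contact_force: [-4.6, -3.2, -4.5]
gripper_width: 0.0287
gripper_force: 2.8
```

move_arm([
  [0.003,0,0,0,0,0],
  [0.003,0,0,0,0,0],
  [0,0,0,0,0,0],
  [0,0,0,0,0,0],
  [0,0,0,0,0,0],
])

```text
clock: 18.93
tcp_pos: [0.6213, -0.1807, 0.0605]
orientation: [-3.141, 0.002, 0.278]
contact_force: [-3.6, -2.5, -2.6]
gripper_width: 0.0298
gripper_force: 2.4
```

move_arm([
  [0.003,0,0,0,0,0],
  [0.002,0,0,0,0,0],
  [0,0,0,0,0,0],
  [0,0,0,0,0,0],
  [0,0,0,0,0,0],
])

```text
clock: 19.35
tcp_pos: [0.6251, -0.1794, 0.0619]
orientation: [3.141, -0.001, 0.279]
contact_force: [-3.1, -0.7, -2.0]
gripper_width: 0.0291
gripper_force: 1.4
```

```bash
python3 ring.py
```

```text
[ 0.6251 -0.1794  0.0619] [-3.1 -0.7 -2. ] 0.029123349738077866 19.35
red 12 348 200 214
1.0 -0.0 [340. 212.] | 1.1 0.0 [339. 214.] | 1.2 0.0 [338. 216.] | 1.3 0.0 [338. 218.] | 1.4 0.0 [337. 219.] | 1.5 0.01 [337. 221.] | 1.6 0.0 [336. 223.] | 1.7 0.0 [336. 225.] | 1.8 0.01 [336. 227.] | 1.9 0.0 [337. 228.] | 2.0 0.0 [337. 230.] | 2.1 0.0 [337. 231.] | 2.2 0.0 [338. 233.] | 2.3 0.0 [339. 234.] | 2.4 0.0 [340. 234.] | 2.5 0.0 [341. 235.] | 2.6 0.0 [342. 236.] | 2.7 0.0 [343. 236.] | 2.8 0.0 [344. 236.] | 2.9 0.01 [345. 236.] |
```

move_arm([
  [0.002,0,0,0,0,0],
  [0.002,0,0,0,0,0],
  [0.002,0,0,0,0,0],
  [0,0,0,0,0,0],
  [0,0,0,0,0,0],
])

```text
clock: 19.87
tcp_pos: [0.6256, -0.1792, 0.061]
orientation: [-3.141, 0.004, 0.278]
contact_force: [-7.3, -2.1, -0.9]
gripper_width: 0.029
gripper_force: 3.4
```

move_arm([
  [0.002,0,0,0,0,0],
  [0,0,0,0,0,0],
  [0,0,0,0,0,0],
  [0,0,0,0,0,0],
  [0,0,0,0,0,0],
])

```text
clock: 20.28
tcp_pos: [0.6257, -0.1791, 0.0606]
orientation: [-3.14, 0.006, 0.278]
contact_force: [-8.7, -3.4, -1.6]
gripper_width: 0.0293
gripper_force: 4.2
```

The force now rises without motion, so the ring is at its stop. I'll back off straight, rise, then check.

move_arm([
  [-0.02,0,0,0,0,0],
  [-0.04,0,0,0,0,0],
  [-0.05,0,0,0,0,0],
  [-0.05,0,0,0,0,0],
  [0,0,0,0,0,0],
])

```text
clock: 20.7
tcp_pos: [0.5498, -0.2015, 0.0628]
orientation: [3.14, -0.002, 0.277]
contact_force: [1.1, -0.1, 0.3]
gripper_width: 0.0288
gripper_force: 0.0
```

move_arm([
  [0,0,-0.05,0,0,0],
  [0,0,-0.05,0,0,0],
  [-0.05,0,-0.05,0,0,0],
  [-0.05,0,-0.05,0,0,0],
  [-0.05,0,0,0,0,0],
])

```text
clock: 21.12
tcp_pos: [0.4836, -0.2229, 0.1693]
orientation: [3.131, -0.012, 0.281]
contact_force: [-0.1, -0.1, 1.6]
gripper_width: 0.0289
gripper_force: 0.0
```

move_arm([
  [-0.05,0,0,0,0,0],
  [-0.05,0,0,0,0,0],
  [0,0,0,0,0,0],
  [0,0,0,0,0,0],
  [0,0,0,0,0,0],
])

```text
clock: 21.53
tcp_pos: [0.433, -0.2351, 0.1625]
orientation: [3.14, -0.003, 0.279]
contact_force: [0.2, 0.4, 0.2]
gripper_width: 0.0293
gripper_force: 0.0
```

```bash
python3 ring.py
python3 - <<'E'
from h import *
for n,H in(("side",[.6431,-.1737,.12]),):
    c=robot.camera(n);x,y=np.round(proj(c,H)).astype(int)
    g=c["img"].astype(float);b=(g[...,2]-g[...,0])/(g[...,2]+g[...,0]+1)
    print((x-16,y+2));print((b[y+2:y+22,x-16:x+8]*100).astype(int))
E
```

```text
[ 0.433  -0.2351  0.1625] [0.2 0.4 0.2] 0.02931222722403321 21.5333
red 153 347 201 220
ring 0.49 [354.6 234.3] 97 339 359 223 239
1.0 0.29 [340. 212.] | 1.1 0.29 [339. 214.] | 1.2 0.1 [338. 216.] | 1.3 0.03 [338. 218.] | 1.4 0.02 [337. 219.] | 1.5 0.02 [337. 221.] | 1.6 0.02 [336. 223.] | 1.7 0.02 [336. 225.] | 1.8 0.03 [336. 227.] | 1.9 0.03 [337. 228.] | 2.0 0.03 [337. 230.] | 2.1 0.05 [337. 231.] | 2.2 0.04 [338. 233.] | 2.3 0.07 [339. 234.] | 2.4 0.15 [340. 234.] | 2.5 0.23 [341. 235.] | 2.6 0.26 [342. 236.] | 2.7 0.35 [343. 236.] | 2.8 0.44 [344. 236.] | 2.9 0.44 [345. 236.] | (np.int64(335), np.int64(224))
[[24 24 24 24 26 25  4  1  1  2  2  2  2  2  2  2  2  2  2  2  3  6 17 33]
 [24 25 25 25 28 22  2  2  1  2  2  2  2  2  2  2  2  2  2  2  2 14 39 44]
 [26 25 26 27 30 16  3  2  1  1  2  1  1  0  1  1  2  2  2  1  5 22 47 37]
 [25 25 25 28 34 17  3  2  2  2  1  1  1  1  2  1  1  2  3  2 11 31 45 33]
 [24 24 25 28 38 28  9  3  3  1  1  1  2  1  2  2  2  2  2  3 15 43 48 24]
 [25 25 25 28 41 42 26  8  3  1  1  3  1  2  2  2  1  2  2  5 22 46 37 14]
 [26 26 25 27 36 44 32 21 14 
[... 321 characters left out ...]
21 26 28 38 43 33 27 26]
 [27 28 28 28 27 28 32 42 43 37 31 28 24 19 13 19 24 26 29 41 38 29 26 26]
 [26 27 28 28 27 26 27 29 35 42 39 36 29 24 23 24 26 33 38 46 35 27 26 25]
 [27 26 27 27 27 26 27 28 29 31 38 41 41 34 31 32 37 40 45 41 32 26 26 25]
 [27 27 25 25 26 27 27 27 27 27 27 29 39 43 41 41 44 37 34 30 27 26 25 26]
 [26 26 26 26 25 26 26 27 27 26 25 25 26 32 37 34 29 26 26 26 25 26 25 26]
 [26 26 27 27 27 25 26 27 27 26 25 25 25 24 24 24 24 23 23 23 23 24 25 25]
 [27 27 27 27 27 27 25 26 26 26 25 25 24 22 21 21 21 22 22 21 21 22 24 24]
 [27 28 28 27 27 27 26 26 26 26 25 25 24 22 21 20 20 21 22 20 20 21 23 23]
 [27 27 27 27 27 27 28 27 26 26 27 26 25 24 23 22 21 21 21 20 20 19 20 20]]
```

Run:
```python
from h import *
c=robot.camera("side");g=c["img"].astype(np.float32);b=(g[...,2]-g[...,0])/(g[...,2]+g[...,0]+1)
b=b/1.0
a=np.array([.961,.275,0]);n=np.array([-.275,.961,0])
S=lambda p:cv2.remap(b,np.float32([[q[0] for q in p]]),np.float32([[q[1] for q in p]]),1).mean()
best=[]
for th in np.arange(2.4,3.05,.05):
    m=-1
    for dx in np.arange(-.002,.0021,.001):
      for dz in (-.002,-.001,0,.001,.002):
        h=np.array([.6427,-.1743,.130+dz])+a*dx;d=-a*np.sin(th)+np.array([0,0,np.cos(th)])
        P=[h+d*s-.017*n for s in np.linspace(.008,.028,12)]+[h+d*.034+y*n for y in np.linspace(-.010,.010,9)]+[h+d*s+.017*n for s in np.linspace(.025,.029,3)]
        m=max(m,S([proj(c,p) for p in P]))
    best.append((round(th,2),round(float(m),3)))
print(best)
```

```text
[(np.float64(2.4), 0.292), (np.float64(2.45), 0.308), (np.float64(2.5), 0.326), (np.float64(2.55), 0.346), (np.float64(2.6), 0.37), (np.float64(2.65), 0.387), (np.float64(2.7), 0.404), (np.float64(2.75), 0.407), (np.float64(2.8), 0.409), (np.float64(2.85), 0.411), (np.float64(2.9), 0.412), (np.float64(2.95), 0.409), (np.float64(3.0), 0.385)]
```

The image fit (best at about 2.9 rad) and the felt stop agree, and the pin is home. Handing in.

```bash
python3 -c "
from bench import robot
print(robot.job_done())"
```

```text
the job is handed in; nothing more can be done
None
```

The linchpin is home in the spindle's hole with its brass ring swung under the bar to its stop (about 2.9 rad), the gripper is clear, and the job is handed in; no verdict came back.

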